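# Change over the bath taps from the lota to the mug

## Task

The steel lota is full, so push the lever of the tap above it over to the right, as the robot sees it, until it snaps shut; only then push the lever of the tap above the handled mug over to the left until it snaps open. Push the levers with the fingers and leave everything that stands on the shelf in its place: nothing is to be shifted, tipped or picked up.

Things in the scene. Friction and masses are not known exactly. Their poses are not given: they have to be found in the camera images.
- lever_lota (a joint): Lever of the tap over the lota, rad. 0 upright; +0.65 leaning to the tap's +y (robot's left), at its stop = OPEN; -0.65 leaning to -y (robot's right), at its stop = SHUT. Its heavy knob tips it over-centre: past upright it snaps over to that stop by itself, and it rests only at the stops; about 1 N sideways at the knob starts it, less nearer upright. Starts +0.65 (open).
- lever_mug (a joint): Lever of the tap over the mug, rad. 0 upright; +0.65 leaning to the tap's +y (robot's left), at its stop = OPEN; -0.65 leaning to -y (robot's right), at its stop = SHUT. Its heavy knob tips it over-centre: past upright it snaps over to that stop by itself, and it rests only at the stops; about 1 N sideways at the knob starts it, less nearer upright. Starts -0.65 (shut).
- lota_pivot (a point): Pivot of that tap's lever, 190 mm above the shelf. Axes: z up, x to the wall, y to the robot's left; the lever swings in y-z. Its fork (25 mm in x, 18 mm in y) tops out 11 mm above this point on a valve body 38 mm across. The pipe stub runs 80 mm in +x to the wall at height 155 mm; the spout runs 75 mm in -x and turns down, all below 166 mm.
- lota_knob (a point): Centre of the heavy steel ball knob, 28 mm across, at the end of the lota tap's lever, 70 mm from the pivot; the lever is a round rod 12 mm thick, 150 g in all.
- mug_pivot (a point): Pivot of that tap's lever, 190 mm above the shelf. Axes: z up, x to the wall, y to the robot's left; the lever swings in y-z. Its fork (25 mm in x, 18 mm in y) tops out 11 mm above this point on a valve body 38 mm across. The pipe stub runs 80 mm in +x to the wall at height 155 mm; the spout runs 75 mm in -x and turns down, all below 166 mm.
- mug_knob (a point): Centre of the heavy steel ball knob, 28 mm across, at the end of the mug tap's lever, 70 mm from the pivot; the lever is a round rod 12 mm thick, 150 g in all.
- parapet: Low ochre mud wall 120 mm thick (x), 600 mm long (y), 220 mm high with a stone cap, both taps stick out of its robot-side face 130 mm in front (-x) of its middle to the pivot, 240 mm apart (each up to 10 mm off), and which tap is left or right varies. Origin at the centre of its underside.
- lota: Round-bellied hammered steel water pot with flared neck and no handle, 108 mm across, 100 mm high, stands under one tap's spout. Origin at the centre of its underside. Loose; must stay where it stands.
- mug: Orange plastic mug with a side handle, 82 mm across, 92 mm high, stands under the other tap's spout. Origin at the centre of its underside. Loose; must stay where it stands.
- soap_box: Pink soap box 89 x 59 x 38 mm, between the two vessels. Origin at the centre of its underside. Loose; must stay where it stands.
- scrubber: Wooden back scrubber lying bristles down, 245 mm long (x), 60 mm wide, 34 mm high, right of the taps. Origin on its underside. Loose; must stay where it stands.
- oil_bottle: Amber bottle, 54 mm across, 150 mm high, left of the taps near the wall. Origin at the centre of its underside. Loose; must stay where it stands.
- pumice: Round grey pumice stone 68 mm across, 32 mm high, left of the taps. Origin at the centre of its underside. Loose; must stay where it stands.
- bowl: Small steel bowl 84 mm across, 40 mm high, in front of the soap box. Origin at the centre of its underside. Loose; must stay where it stands.

How it is judged:
On the way, in this order (a step that is already met when the one before it is completed fails the run):
1. the lota's tap is snapped shut while the mug's tap is still shut (value of joint each of lever_lota, lever_mug below -0.5 rad), for 0.2 s.
2. then the mug's tap is snapped open (value of joint lever_mug above 0.5 rad and value of joint lever_lota below -0.5 rad), for 0.2 s.
At the end, for the whole second after the job is handed in: The lota tap's lever rests shut (below -0.5 rad) and the mug tap's lever rests open (above +0.5 rad); lota, mug and every other thing on the shelf stands within 20 mm of where it began, the vessels upright within 0.2 rad and at rest (all of step 2 and distance of each of lota, mug, soap_box, scrubber, oil_bottle, pumice, bowl from where it was at the start of the episode below 0.02 m and angle between each of lota, mug's own z axis and vertical below 0.2 rad and linear speed of each of lota, mug below 0.02 m/s); the robot touches nothing.
It fails at once if the lota or the mug is shifted or lifted by more than 20 mm (distance of any of lota, mug from where it was at the start of the episode above 0.02 m).
It fails at once if another thing on the shelf is shifted or lifted by more than 20 mm (distance of any of soap_box, scrubber, oil_bottle, pumice, bowl from where it was at the start of the episode above 0.02 m).
It fails at once if the mug's tap is opened before the lota's tap is shut (value of joint each of lever_mug, lever_lota above 0 rad).
It also fails if it takes over 51 s, if anything falls off the work surface, if the arm or the gripper's body presses on something with over 40 N, if the wrist force passes 120 N, or if a joint passes its speed limit or range.

## Robot

A 6-joint arm with a two-finger parallel gripper is mounted at the origin on the work surface. World frame = base frame: x ahead of the robot, y to its left, z up, the work surface at z = 0. Lengths are in m, angles in rad, forces in N, time in s.
With the tool pointing down it reaches from about 0.25 to 0.725 m from the base axis. Payload 4 kg.
Tool frame: the origin (TCP) lies at the very end of the fingers, on their centre line; the grasp point (between the pads) lies 19 mm behind it; x points along the fingers, z is the direction in which the jaws open and shut, and the axes are right-handed (so a half turn about x gives the same grasp; the last joint's range is limited). The gripper opens to 85 mm and grips with 20 to 120 N. Pads are 22 mm wide; open, the fingers measure 114 mm over their backs; the gripper's body (76 mm by 85 mm) begins 54 mm behind the grasp point. The pads swing forward as they close: fully open they stand 13 mm farther back than shut.
Start: joints at [-1.122, 0.241, 0.005, 1.335, 0, 1.571], TCP at [0.217, -0.45, 0.231] pointing down, gripper open.
Joint ranges: [-2.72, 2.72], [-1.05, 1.87], [-1.09, 1.28], [-1.99, 2.15], [-1.42, 1.44], [-3.14, 3.14]. Speed limits (rad/s): [2.79, 2.79, 3.14, 3.14, 3.14, 3.14].

## Interface

Orientations are given as a unit quaternion [x, y, z, w].
In Python, from workcell import bot gives the robot as it stands.
- The arm moves only by the tool step_arm, never from a script. Its argument "series" is a list of rows, each an object of numbers: "x", "y", "z": the shift along the world's x, y, z in cm; "twist": the turn about the world's z in degrees; "jaw": the finger opening in cm, from 0 to 8.54. In form: [{"x": .., "y": .., "z": .., "twist": .., "jaw": ..}, ...]. A call has 1 to 10 rows; each row is the pose to reach, as a shift and turn from the pose measured when the call began; what a row does not reach only later rows make up. A row lasts 1/12 s, in which the tool goes at most 41.7 mm and 7.16 degrees, less where a joint would pass 70% of its speed; a pose out of reach is approached as far as the arm can. A call with a gripper value outside its range is refused whole. The fingers move at their own pace and stop on an object; the grip force is fixed at half the most. Time passes only in rows, so rows that repeat a pose let the fingers close. It gives the time, the measured TCP pose, the force and the opening at its end, in the units of the state.
- bot.get_obs(): the state, without advancing time (a new reading comes with each control period).
- bot.camera(name): name is "side" or "top"; returns (picture, depth): 400x640x3 uint8, red, green, blue; 400x640 float32, m along the optical axis (not along the pixel's ray), 0 where there is no reading.
- bot.camera_info(name): a dict with "camera_matrix" (3x3 intrinsics, pixels), "D" ([k1, k2, p1, p2, k3] as OpenCV has them; the pictures are not rectified), "R" (3x3) and "t" (3): a world point X has camera coordinates R X + t. Camera axes: x right, y down, z forward; pixel columns grow to the right and rows downward; lengths in m; the calibration is good to about 2 mm. A picture is of the moment at which its call begins. camera_info takes no time and is no camera call.
- bot.job_done(): hands the job in, once; it reports no verdict.
The state is a dict: "clock": time; "joint_pos": joint angles; "joint_vel": joint speeds; "tau": joint torques, N m; "eef_pos": TCP position; "tool_rot": TCP orientation; "ft_force": force on the tool from outside, world axes, zero at the start; "ft_torque": the same for the moment, N m; "grip_width": finger opening in m.
Only numpy, scipy, OpenCV 4.12 (cv2) and the standard library are available. Lean on these libraries where they do the work, as an engineer would, in place of code of your own. Each camera call takes 0.05 s, during which the arm holds its last target.

## Working session

There is one attempt and no reset: what is moved stays moved. The work goes in short steps, Python scripts to look and compute and a tool call to move; the robot and the scene stay as the last step left them, time stands still between calls to the robot, and variables do not carry over. Pictures are saved under pics/ and viewed, and the job is handed in when it is done.

Besides the shell and the picture viewer there is one more tool, called after "Emit:" in YAML: its name, and indented under it one key for each argument. step_arm: Moves the arm, as the interface text tells. Its arguments: {"type":"object","properties":{"series":{"type":"array","items":{"type":"object","properties":{"x":{"type":"number"},"y":{"type":"number"},"z":{"type":"number"},"twist":{"type":"number"},"jaw":{"type":"number"}}}}},"required":["series"]}

```bash
mkdir -p pics; python3 - <<'E'
from workcell import bot
import cv2,numpy as np
o=bot.get_obs();print(o['clock'],o['eef_pos'],o['tool_rot'],o['grip_width'],o['ft_force'])
for n in('side','top'):
    p,d=bot.camera(n);cv2.imwrite(f'pics/{n}0.png',p[...,::-1]);np.save(f'pics/{n}0_d.npy',d)
    i=bot.camera_info(n);print(n,{k:np.round(v,4).tolist() for k,v in i.items()})
E
```

```text
0.0 [ 0.21668112 -0.44989632  0.23039732] [ 0.37657839  0.59936928 -0.37578581  0.59810552] 0.08556217729006599 [ 0.27553097 -0.416234   -0.00256994]
side {'camera_matrix': [[485.7989, 0.0, 326.5876], [0.0, 485.7989, 197.948], [0.0, 0.0, 1.0]], 'D': [-0.0957, 0.0, 0.0, 0.0, 0.0], 'R': [[-0.6825, -0.7309, 0.0004], [-0.5388, 0.5028, -0.6759], [0.4938, -0.4615, -0.737]], 't': [0.3738, 0.4073, 1.0916]}
top {'camera_matrix': [[376.8563, 0.0, 322.3616], [0.0, 376.8563, 203.0753], [0.0, 0.0, 1.0]], 'D': [-0.0609, 0.0, 0.0, 0.0, 0.0], 'R': [[0.026, -0.9996, -0.0108], [-0.9992, -0.0256, -0.0322], [0.0319, 0.0116, -0.9994]], 't': [0.0077, 0.5418, 0.9444]}
```

View pics/side0.png

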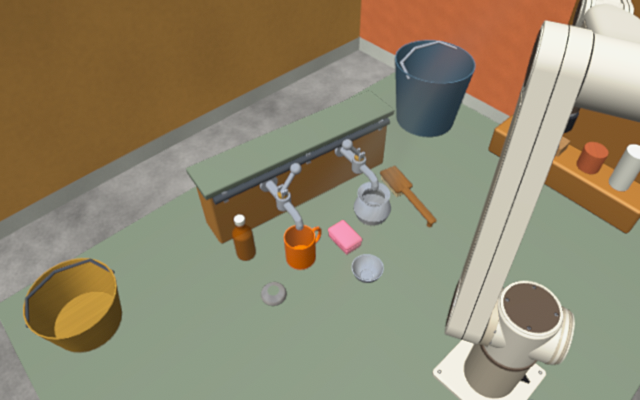

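View pics/top0.png

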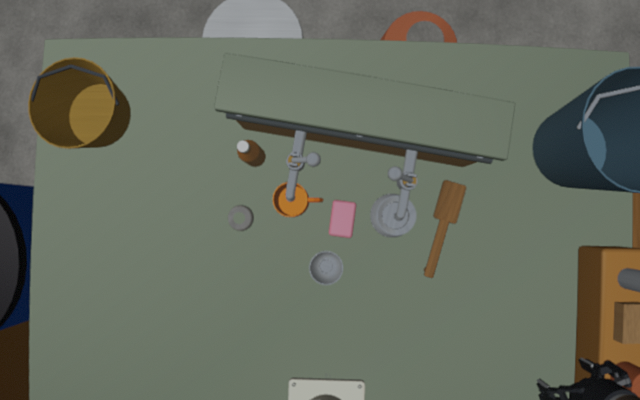

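The top view puts the mug tap at left (pivot about (295,159), knob (313,159)) and the lota tap at right (pivot about (408,181), knob (394,173)). The levers lean towards each other, and the parapet is yawed a few degrees. Next I'll measure the positions.

```bash
cat > h.py <<'E'
import cv2,numpy as np
from workcell import bot
def deproj(n,u,v,d):
    i=bot.camera_info(n);K=np.array(i['camera_matrix']);D=np.array(i['D'])
    q=cv2.undistortPoints(np.array([[[u,v]]],float),K,D)[0,0]
    return np.array(i['R']).T@(np.array([q[0],q[1],1])*d-np.array(i['t']))
def cloud(n,d):
    i=bot.camera_info(n);K=np.array(i['camera_matrix']);D=np.array(i['D'])
    vv,uu=np.mgrid[:400,:640]
    q=cv2.undistortPoints(np.stack([uu,vv],-1).reshape(-1,1,2).astype(float),K,D)[:,0].reshape(400,640,2)
    P=np.concatenate([q,np.ones((400,640,1))],-1)*d[...,None]
    P=(P-np.array(i['t']))@np.array(i['R']); P[d==0]=np.nan
    return P
E
python3 - <<'E'
from h import *
P=cloud('top',np.load('pics/top0_d.npy'));S=cloud('side',np.load('pics/side0_d.npy'))
from scipy.optimize import least_squares
def fit(C,u,v,r=7):
    Q=C[v-r:v+r+1,u-r:u+r+1].reshape(-1,3);Q=Q[np.isfinite(Q[:,0])]
    top=Q[Q[:,2]>0.225];c0=np.median(top,0)-[0,0,.01]
    top=top[np.linalg.norm(top-c0,axis=1)<.025]
    s=least_squares(lambda c:np.linalg.norm(top-c,axis=1)-.014,c0,loss='soft_l1',f_scale=.002)
    print(len(top),np.round(s.x,4),'res',np.abs(s.fun).mean().round(4))
for n,C,pts in(('top',P,((313,159),(394,173))),('side',S,((295,169),(347,145)))):
    for u,v in pts: print(n,end=' ');fit(C,u,v)
for n,u,v in(('mugpiv',295,159),('lotapiv',409,180)): print(n,P[v,u])
for a,b in(((222,100),(506,156)),((226,58),(512,104))):
    p,q=P[a[1],a[0]],P[b[1],b[0]];print(p,q,np.degrees(np.arctan2(-(q-p)[0],(p-q)[1])))
im=cv2.imread('pics/top0.png')[120:240,220:480];cv2.imwrite('pics/topz.png',cv2.resize(im,None,fx=3,fy=3,interpolation=2))
im=cv2.imread('pics/side0.png')[120:290,220:450];cv2.imwrite('pics/sidez.png',cv2.resize(im,None,fx=3,fy=3,interpolation=2))
# bits above tap
for nm,x0 in(('mug',(.3,.6)),):
  pass
R=P.reshape(-1,3)
# highest things
for lo,hi in((.0,.22),(-.25,0)):
    m=(R[:,1]>lo)&(R[:,1]<hi)&(R[:,0]>.3)&(R[:,0]<.85)&(R[:,2]>.19)
    print(R[m].min(0),R[m].max(0))
E
```

```text
top 171 [0.617  0.0387 0.246 ] res 0.0008
top 166 [ 0.5936 -0.1177  0.2461] res 0.0007
side 122 [0.619  0.04   0.2468] res 0.002
side 101 [ 0.5944 -0.1166  0.2453] res 0.0016
mugpiv [0.62283171 0.07694269 0.20490726]
lotapiv [ 0.58597594 -0.15350667  0.20676617]
[0.73684088 0.22632619 0.21980432] [ 0.63797418 -0.34457082  0.22117453] 9.824913144070313
[0.8235022  0.22188416 0.22054589] [ 0.74470094 -0.35848537  0.21860569] 7.732207265193707
[6.03489966e-01 3.86493508e-06 1.90002077e-01] [0.83344995 0.21995621 0.26243132]
[ 0.57281684 -0.24995696  0.1900526 ] [ 8.01725924e-01 -3.21670674e-05  2.62320590e-01]
```

```bash
sleep 1
```

```text
(no output)
```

View pics/topz.png

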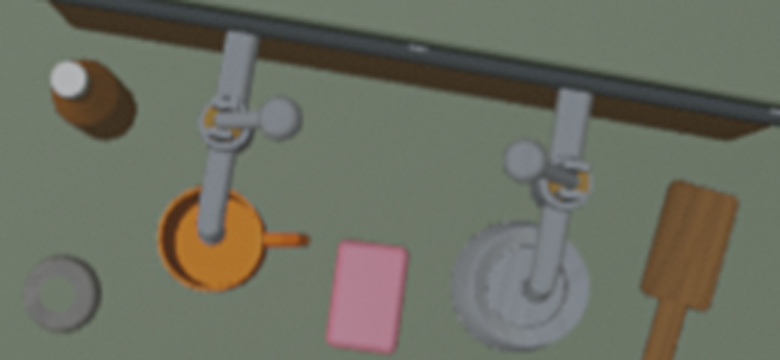

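View pics/sidez.png

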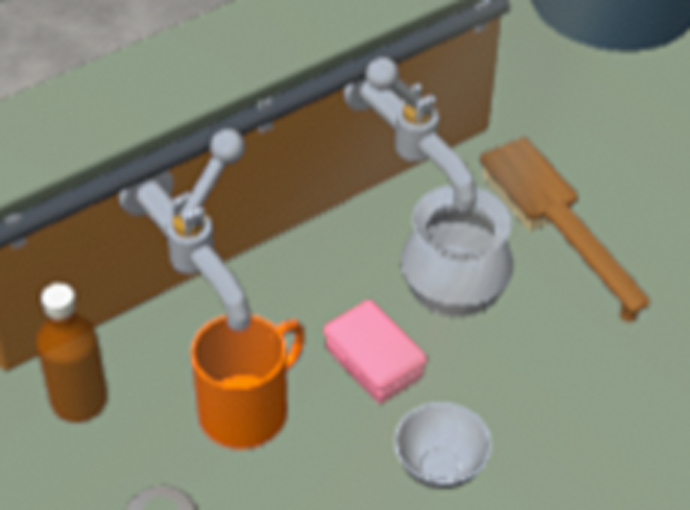

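```bash
python3 - <<'E'
from scipy.spatial.transform import Rotation as R
from h import *
o=bot.get_obs();m=R.from_quat(o['tool_rot']).as_matrix();print(m.round(3),o['clock'])
z=m[:,2];print(np.degrees(np.arctan2(z[1],z[0])))
L=np.array([.588,-.159]);e=np.array([.148,.989])
for k in(.12,.015,.228):print(k,L+k*e, (L+k*e-o['eef_pos'][:2])*100)
E
```

```text
[[-0.001  0.901  0.434]
 [ 0.002  0.434 -0.901]
 [-1.     0.    -0.002]] 0.1
-64.28129268313609
0.12 [ 0.60576 -0.04032] [38.90450764 40.96408859]
0.015 [ 0.59022  -0.144165] [37.35050764 30.57958859]
0.228 [0.621744 0.066492] [40.50290764 51.64528859]
```

Emit:
step_arm:
  series:
    - {"z":4,"jaw":0}
    - {"z":8,"jaw":0}
    - {"z":10,"jaw":0}
    - {"z":10,"jaw":0}
    - {"z":10,"jaw":0}

```text
$.series[0]: bad value
```

Emit:
step_arm:
  series:
    - {"x":0,"y":0,"z":4,"twist":0,"jaw":0}
    - {"x":0,"y":0,"z":8,"twist":7,"jaw":0}
    - {"x":0,"y":0,"z":10,"twist":14,"jaw":0}
    - {"x":0,"y":0,"z":10,"twist":21,"jaw":0}
    - {"x":0,"y":0,"z":10,"twist":28,"jaw":0}
    - {"x":0,"y":0,"z":10,"twist":28,"jaw":0}

```text
clock: 0.6
eef_pos: [0.2167, -0.45, 0.3306]
tool_rot: [0.22, 0.673, -0.219, 0.672]
ft_force: [-0.4, 0.3, -0.8]
grip_width: 0.0121
```

Emit:
step_arm:
  series:
    - {"x":2.5,"y":2.6,"z":0,"twist":3,"jaw":0}
    - {"x":5,"y":5.2,"z":0,"twist":6,"jaw":0}
    - {"x":7.5,"y":7.8,"z":0,"twist":9,"jaw":0}
    - {"x":10,"y":10.5,"z":0,"twist":12,"jaw":0}
    - {"x":12.5,"y":13.1,"z":0,"twist":15,"jaw":0}
    - {"x":15,"y":15.7,"z":0,"twist":18,"jaw":0}
    - {"x":17.5,"y":18.4,"z":0,"twist":21,"jaw":0}
    - {"x":20,"y":21,"z":0,"twist":24,"jaw":0}
    - {"x":22.5,"y":23.6,"z":0,"twist":26,"jaw":0}
    - {"x":24,"y":25,"z":0,"twist":28,"jaw":0}

```text
clock: 1.43
eef_pos: [0.4583, -0.1971, 0.3297]
tool_rot: [0.051, 0.706, -0.049, 0.704]
ft_force: [-0.1, -1.7, -0.4]
grip_width: -0.0001
```

Emit:
step_arm:
  series:
    - {"x":2.5,"y":2.6,"z":0,"twist":0,"jaw":0}
    - {"x":5,"y":5.3,"z":0,"twist":0,"jaw":0}
    - {"x":7.5,"y":8,"z":0,"twist":0,"jaw":0}
    - {"x":10,"y":10.6,"z":0,"twist":0,"jaw":0}
    - {"x":12.5,"y":13.3,"z":0,"twist":0,"jaw":0}
    - {"x":14.7,"y":15.7,"z":0,"twist":0,"jaw":0}
    - {"x":14.7,"y":15.7,"z":0,"twist":0,"jaw":0}
    - {"x":14.7,"y":15.7,"z":0,"twist":0,"jaw":0}

```text
clock: 2.1
eef_pos: [0.6057, -0.0384, 0.3274]
tool_rot: [0.05, 0.708, -0.049, 0.703]
ft_force: [-0.1, -0.5, 0.5]
grip_width: 0.0002
```

Now I'll descend to z of about 0.232, midway between the knobs.

Emit:
step_arm:
  series:
    - {"x":0,"y":0,"z":-3,"twist":0,"jaw":0}
    - {"x":0,"y":0,"z":-6,"twist":0,"jaw":0}
    - {"x":0,"y":0,"z":-9.5,"twist":0,"jaw":0}
    - {"x":0,"y":0,"z":-9.5,"twist":0,"jaw":0}
    - {"x":0,"y":0,"z":-9.5,"twist":0,"jaw":0}

```text
clock: 2.52
eef_pos: [0.6031, -0.0393, 0.2306]
tool_rot: [0.051, 0.71, -0.05, 0.701]
ft_force: [-0.3, -0.3, 1.1]
grip_width: -0.0001
```

```bash
python3 - <<'E'
from h import *
o=bot.get_obs();print(o['eef_pos'],o['ft_force'])
p,d=bot.camera('side');cv2.imwrite('pics/s1.png',cv2.resize(p[100:300,180:460,::-1],None,fx=2.8,fy=2.8))
E
```

```text
[ 0.6031366  -0.03932078  0.23059938] [-0.28454611 -0.33784332  1.08170527]
```

View pics/s1.png

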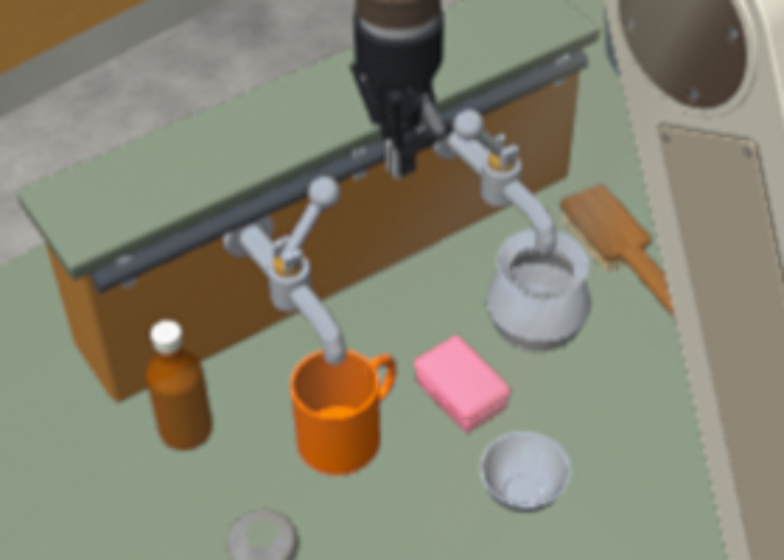

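The fingers hang between the two knobs, at crop (400,170) against (322,190) and (467,123). Next I push the lota lever to the right.

Emit:
step_arm:
  series:
    - {"x":-0.2,"y":-1.5,"z":0,"twist":0,"jaw":0}
    - {"x":-0.4,"y":-3,"z":0,"twist":0,"jaw":0}
    - {"x":-0.5,"y":-4,"z":0,"twist":0,"jaw":0}
    - {"x":-0.7,"y":-5,"z":0,"twist":0,"jaw":0}
    - {"x":-0.8,"y":-6,"z":0,"twist":0,"jaw":0}
    - {"x":-0.9,"y":-7,"z":0,"twist":0,"jaw":0}
    - {"x":-1.1,"y":-8,"z":0,"twist":0,"jaw":0}
    - {"x":-1.2,"y":-9,"z":0,"twist":0,"jaw":0}
    - {"x":-1.3,"y":-10,"z":0,"twist":0,"jaw":0}
    - {"x":-1.3,"y":-10.6,"z":0,"twist":0,"jaw":0}

```text
clock: 3.4
eef_pos: [0.5919, -0.147, 0.2332]
tool_rot: [0.051, 0.708, -0.051, 0.703]
ft_force: [-0.5, -0.3, -0.7]
grip_width: 0.0001
```

Emit:
step_arm:
  series:
    - {"x":0,"y":0,"z":0,"twist":0,"jaw":0}
    - {"x":0.4,"y":3,"z":0,"twist":0,"jaw":0}
    - {"x":0.9,"y":6,"z":0,"twist":0,"jaw":0}
    - {"x":1.3,"y":9,"z":0,"twist":0,"jaw":0}
    - {"x":1.5,"y":10,"z":0,"twist":0,"jaw":0}
    - {"x":1.5,"y":10,"z":0,"twist":0,"jaw":0}

```text
clock: 3.9
eef_pos: [0.6072, -0.0443, 0.233]
tool_rot: [0.05, 0.708, -0.049, 0.703]
ft_force: [0.0, -0.5, -1.1]
grip_width: 0.0002
```

```bash
python3 - <<'E'
from h import *
o=bot.get_obs();print(o['eef_pos'],o['ft_force'])
p,d=bot.camera('side');cv2.imwrite('pics/s2.png',cv2.resize(p[100:300,180:460,::-1],None,fx=2.8,fy=2.8))
E
```

```text
[ 0.60724775 -0.04426558  0.23299034] [ 0.03338704 -0.49438685 -1.12092535]
```

View pics/s2.png

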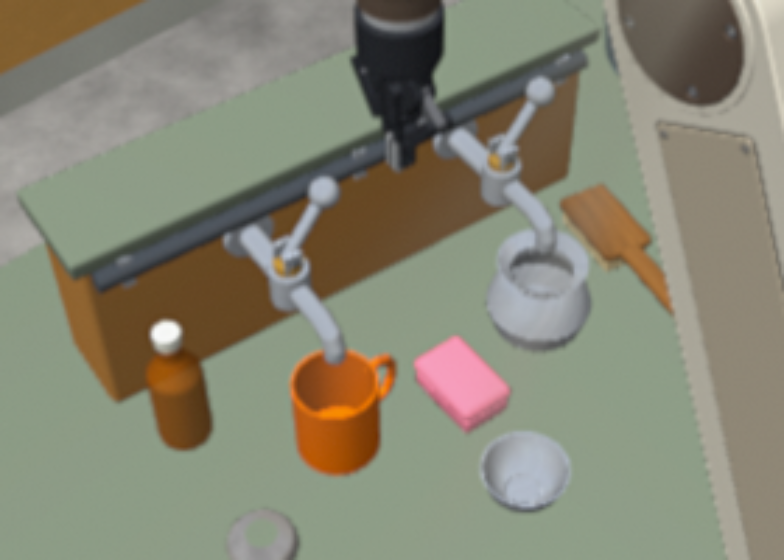

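The lota lever now leans right, with its knob at crop (540,90), so that tap is shut. The mug lever hasn't moved. Next I push the mug lever to the left and come back.

Emit:
step_arm:
  series:
    - {"x":0.2,"y":1.5,"z":0,"twist":0,"jaw":0}
    - {"x":0.4,"y":3,"z":0,"twist":0,"jaw":0}
    - {"x":0.6,"y":4,"z":0,"twist":0,"jaw":0}
    - {"x":0.7,"y":5,"z":0,"twist":0,"jaw":0}
    - {"x":0.9,"y":6,"z":0,"twist":0,"jaw":0}
    - {"x":1.0,"y":7,"z":0,"twist":0,"jaw":0}
    - {"x":1.1,"y":8,"z":0,"twist":0,"jaw":0}
    - {"x":1.3,"y":9,"z":0,"twist":0,"jaw":0}
    - {"x":1.4,"y":10,"z":0,"twist":0,"jaw":0}
    - {"x":1.5,"y":11.2,"z":0,"twist":0,"jaw":0}

```text
clock: 4.78
eef_pos: [0.6221, 0.067, 0.2328]
tool_rot: [0.05, 0.708, -0.05, 0.703]
ft_force: [0.2, -0.8, -0.6]
grip_width: 0.0001
```

Emit:
step_arm:
  series:
    - {"x":0,"y":0,"z":0,"twist":0,"jaw":0}
    - {"x":-0.4,"y":-3,"z":0,"twist":0,"jaw":0}
    - {"x":-0.9,"y":-6,"z":0,"twist":0,"jaw":0}
    - {"x":-1.4,"y":-9,"z":0,"twist":0,"jaw":0}
    - {"x":-1.5,"y":-10.5,"z":0,"twist":0,"jaw":0}
    - {"x":-1.5,"y":-10.5,"z":3,"twist":0,"jaw":0}
    - {"x":-1.5,"y":-10.5,"z":6,"twist":0,"jaw":0}
    - {"x":-1.5,"y":-10.5,"z":9,"twist":0,"jaw":0}
    - {"x":-1.5,"y":-10.5,"z":9,"twist":0,"jaw":0}
    - {"x":-1.5,"y":-10.5,"z":9,"twist":0,"jaw":0}

```text
clock: 5.62
eef_pos: [0.6084, -0.0378, 0.3253]
tool_rot: [0.05, 0.706, -0.05, 0.704]
ft_force: [0.8, 0.2, -1.5]
grip_width: 0.0
```

```bash
python3 - <<'E'
from h import *
o=bot.get_obs();print(o['eef_pos'],o['ft_force'])
p,d=bot.camera('side');cv2.imwrite('pics/s3.png',cv2.resize(p[100:300,180:460,::-1],None,fx=2.8,fy=2.8))
E
```

```text
[ 0.60838533 -0.03781267  0.3253194 ] [ 0.79149157  0.19962324 -1.45105786]
```

View pics/s3.png

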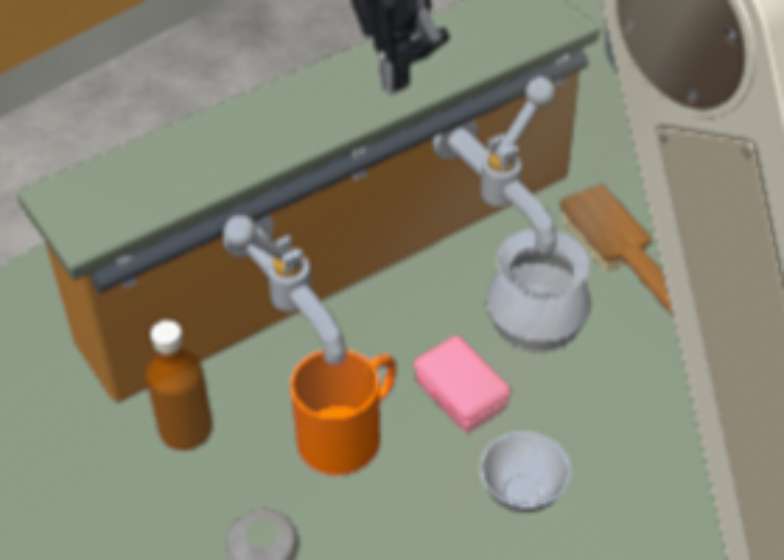

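The mug lever now leans left, with its knob at crop (238,233), and the lota lever is still to the right at (540,90). The vessels and the other things in view haven't moved, and the gripper is clear.

```bash
python3 - <<'E'
from h import *
print(bot.job_done())
E
```

```text
the job is handed in; nothing more can be done
None
```

I shut the lota's tap first, then opened the mug's tap, and handed the job in after about 5.7 s of the 51 s allowed. I pushed each knob with the closed fingers.

- **Levers:** the side camera showed the lota lever over to the right, and still there after I opened the mug's tap. It showed the mug lever over to the left. I judged this from the pictures and did not measure the final angles.
- **Things on the shelf:** by eye, everything in the close-up looked unmoved between the before and after pictures. The scrubber's handle was partly hidden by the arm.
- **Contact and force:** the gripper ended clear of everything, with its fingertips at a height of 0.325 m. The wrist force was under about 2 N at the end of every move call; it was not read during the pushes.

No check failed or disagreed with another.

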